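Book in a parcel: green key, then red stamp

ROBOT

A 6-joint arm with a two-finger parallel gripper is mounted at the origin on the work surface. World frame = base frame: x ahead of the robot, y to its left, z up, the work surface at z = 0. Lengths are in m, angles in rad, forces in N, time in s.
With the tool pointing down it reaches from about 0.375 to 0.975 m from the base axis. Payload 3.8 kg.
Tool frame: the origin (TCP) lies on the centre line of the jaws, within the pads' length; the fingertips stand 14 mm ahead of it and the grasp point (between the pads) lies 5 mm behind it; z points along the fingers, x is the direction in which the jaws open and shut, and the axes are right-handed (so a half turn about z gives the same grasp; the last joint's range is limited). The gripper opens to 85 mm and grips with 20 to 120 N. Pads are 22 mm wide; open, the fingers measure 114 mm over their backs; the gripper's body (76 mm by 85 mm) begins 54 mm behind the grasp point. The pads swing forward as they close: fully open they stand 13 mm farther back than shut.
Start: joints at [1.155, 0.264, 1.604, -0, 1.274, -0.037], TCP at [0.25, 0.627, 0.245] pointing down, gripper open.
Joint ranges: [-2.63, 2.63], [-0.94, 2.18], [0.31, 2.57], [-1.31, 4.45], [0, 2.66], [-2.55, 2.55]. Speed limits (rad/s): [2.57, 2.57, 3.14, 3.14, 3.14, 3.14].

INTERFACE

Orientations are given as a rotation vector (axis times angle).
In Python, from workcell import bot gives the robot as it stands. The module is installed in compiled form; this text tells all that it offers.
- The arm moves only by the tool arm_command, never from a script. Its argument "steps" is one flat list of numbers, 7 for each row, row after row: the shift along the tool's x, y, z in units of 30 mm (1.0 is 30 mm), then the turn, a rotation vector about the tool's x, y, z in units of 6 degrees (1.0 is 6 degrees), then the opening, from 0 (shut) to 1 (fully open). In form: [tx, ty, tz, ax, ay, az, fingers, tx, ty, tz, ax, ay, az, fingers, ...]. A call has 1 to 10 rows; each row shifts and turns the commanded pose from where the row before left it, along the tool's axes as they then stand; what a row does not reach is not made up. A row lasts 1/8 s, in which the tool goes at most 62.5 mm and 10.7 degrees, less where a joint would pass 70% of its speed; a pose out of reach is approached as far as the arm can. A call is refused whole if a number of a shift passes 1 or a number of a turn 1, either way. A call with a gripper value outside its range is refused whole. The fingers move at their own pace and stop on an object; "squeeze" is the grip in N (left out, the last holds). Time passes only in rows, so rows that do not move let the fingers close. It gives the time, the measured TCP pose, the force and the opening at its end, in the units of the state.
- bot.read_state(): the state, without advancing time (a new reading comes with each control period).
- bot.read_camera(name): name is "side" or "top" or "wrist"; returns a dict with "img" (480x640x3 uint8, red, green, blue), "camera_matrix" (3x3 intrinsics, pixels), "pose" (4x4, takes a point from camera to world coordinates); the wrist camera has in their place "T_tool_cam" (4x4, takes a point from camera to tool coordinates, whose origin is the TCP and whose axes are the tool frame's). Camera axes: x right, y down, z forward; pixel columns grow to the right and rows downward; lengths in m; the calibration is good to about 2 mm. The wrist camera is an equidistant fisheye: a pixel r from the principal point sees the ray r / f radians off the axis. A picture is of the moment at which its call begins: read the wrist's pose just before it. There is no depth.
- bot.finish_job(): hands the job in, once; it reports no verdict.
The state is a dict: "time": time; "q": joint angles; "joint_vel": joint speeds; "joint_torque": joint torques, N m; "tool_pos": TCP position; "tcp_rot": TCP orientation; "wrist_force": force on the tool from outside, world axes, zero at the start; "torque": the same for the moment, N m; "width": opening from 0.0 (shut) to 1.0 (fully open).
Only numpy, scipy, OpenCV 4.12 (cv2) and the standard library are available. Lean on these libraries where they do the work, as an engineer would, in place of code of your own. Each camera call takes 0.05 s, during which the arm holds its last target.

TASK

Book in the parcel with closed fingertips: first press the green key on the scale console gently all the way down for about a second and let it up, then press the red stamp's handle straight down as far as it goes, hold it there for about a second, and let it spring back. Leave the red stamp standing on its form: do not lift it, tip it or push it along. Leave the other keys, the other stamps and everything else on the counter alone, and finish withdrawn from everything.

Things in the scene. Friction and masses are not known exactly. Their poses are not given: they have to be found in the camera images.
- red_stamp: loose self-inking stamp, 350 g or so, upright on a white form: foot plate 62 x 48 x 12 mm, steel frame, round flat-topped handle (40 mm across, its top 110 mm above the foot's underside) on a sprung stem; foot and handle red. Origin: centre of the foot's underside; z up. The three stamps differ only in colour, stand 85 to 125 mm apart and change places. This is the one to use.
- red_top (a point): centre of the flat top of the red stamp's handle, about 113 mm above the table while up. Pressed straight down it travels 22 mm to a firm stop; the spring needs about 2 N at first and 5.5 N at the stop, and lifts the handle again when let go.
- red_handle (a joint): how far the red stamp's handle is pressed down (m): 0 up, 0.022 fully down.
- blue_stamp: loose self-inking stamp, 350 g or so, upright on a white form: foot plate 62 x 48 x 12 mm, steel frame, round flat-topped handle (40 mm across, its top 110 mm above the foot's underside) on a sprung stem; foot and handle blue. Origin: centre of the foot's underside; z up. The three stamps differ only in colour, stand 85 to 125 mm apart and change places. Leave alone.
- blue_handle (a joint): how far the blue stamp's handle is pressed down (m).
- black_stamp: loose self-inking stamp, 350 g or so, upright on a white form: foot plate 62 x 48 x 12 mm, steel frame, round flat-topped handle (40 mm across, its top 110 mm above the foot's underside) on a sprung stem; foot and handle black. Origin: centre of the foot's underside; z up. The three stamps differ only in colour, stand 85 to 125 mm apart and change places. Leave alone.
- black_handle (a joint): how far the black stamp's handle is pressed down (m).
- mat: thin dark rubber mat fixed to the table, 150 x 320 x 3 mm, long side along its y; three white forms lie on it side by side and the stamps stand on them. Origin: centre of the underside.
- console: grey console of the parcel scale, fixed to the table, 120 x 180 mm, top at 30 mm above the table; a dark display strip along its far (+x) edge rises to 39 mm. Origin: centre of the underside. The three round keys stand in a row along its y, 55 mm apart, 20 mm nearer the robot than its centre; their order changes.
- green_key_top (a point): centre of the flat top of the green round key (29 mm across), 50 mm above the table while up. Pressed straight down it travels 6 mm to a firm stop; the spring needs about 1 N at first and 4 N at the stop, and lifts the key again when let go.
- green_keybase: black square socket of the green key, 38 x 38 x 12 mm, fixed on the console (its top 42 mm above the table). Origin: centre of the underside.
- green_keycap (a joint): how far the green key is pressed (m): 0 up, 0.006 fully down.
- orange_key_top (a point): centre of the top of the orange key, same size as the green one. Leave alone.
- orange_keycap (a joint): how far the orange key is pressed (m).
- white_key_top (a point): centre of the top of the white key, same size as the green one. Leave alone.
- white_keycap (a joint): how far the white key is pressed (m).
- glue_stick: loose upright glue stick with yellow cap, 28 mm across, 75 mm tall, between the mat and the console. Origin: centre of the underside. Leave alone.
- tape_roll: loose cardboard-coloured ring of parcel tape lying flat, 96 mm across, 48 mm tall, beyond the mat. Origin: centre of the underside. Leave alone.
- mug: loose blue mug, 76 mm across, 90 mm tall, beyond the console. Origin: centre of the underside. Leave alone.
- small_parcel: loose cardboard parcel, 100 x 140 x 70 mm, beyond the mat. Origin: centre of the underside. Leave alone.
- ink_tin: loose flat ink tin, 60 x 90 x 16 mm, on the robot's side of the console. Origin: centre of the underside. Leave alone.

How it is judged:
On the way, in this order (a step that is already met when the one before it is completed fails the run):
1. the green key is pressed all the way down by the fingers (value of joint green_keycap above 0.0045 m and contact force between the fingers and green_keybase above 0.8 N), for 0.2 s.
2. the green key is let up again (value of joint green_keycap below 0.0015 m and value of joint red_handle below 0.003 m), for 0.05 s.
3. the red stamp is pressed all the way down by the fingers and held a moment (value of joint red_handle above 0.018 m and contact force between the fingers and red_stamp above 1.5 N), for 0.3 s.
At the end, for the whole second after the job is handed in: Green key pressed 4.5+ mm for 0.2 s and let up, then red handle pressed 18+ mm for 0.3 s; at the end all keys and handles are up, the red stamp stands upright, and it and every other loose thing lie within 12 mm of their start (value of joint each of red_handle, blue_handle, black_handle below 0.0025 m and value of joint each of green_keycap, orange_keycap, white_keycap below 0.0015 m and distance of each of red_stamp, blue_stamp, black_stamp, glue_stick, tape_roll, mug, small_parcel, ink_tin from where it was at the start of the episode below 0.012 m and angle between red_stamp's own z axis and vertical below 0.1 rad and linear speed of red_stamp below 0.02 m/s); the robot touches nothing.
It fails at once if the red stamp is lifted off its form, tipped over 0.2 rad or pushed more than 12 mm (height (world z) of red_stamp above 0.01 m or angle between red_stamp's own z axis and vertical above 0.2 rad or distance of red_stamp from where it was at the start of the episode above 0.012 m).
It fails at once if the fingers press the red stamp or the green key harder than 30 N (contact force between the fingers and red_stamp above 30 N or contact force between the fingers and green_keybase above 30 N).
It fails at once if another key or another stamp's handle is pressed (value of joint any of orange_keycap, white_keycap above 0.002 m or value of joint any of blue_handle, black_handle above 0.004 m).
It fails at once if another stamp or loose thing is shifted more than 12 mm or tipped (distance of any of blue_stamp, black_stamp, glue_stick, tape_roll, mug, small_parcel, ink_tin from where it was at the start of the episode above 0.012 m or angle between any of blue_stamp, black_stamp, glue_stick, mug's own z axis and vertical above 0.25 rad).
It also fails if it takes over 51 s, if anything falls off the work surface, if the arm or the gripper's body presses on something with over 40 N, if the wrist force passes 120 N, or if a joint passes its speed limit or range.

## Working session

There is one attempt and no reset: what is moved stays moved. The work goes in short steps, Python scripts to look and compute and a tool call to move; the robot and the scene stay as the last step left them, time stands still between calls to the robot, and variables do not carry over. Pictures are saved under pics/ and viewed, and the job is handed in when it is done.

Besides the shell and the picture viewer there is one more tool, called after "Request:" as a command line: name --argument value ..., lists and objects as JSON in quotes. arm_command: Moves the arm, as the interface text tells. Its arguments: {"type":"object","properties":{"steps":{"type":"array","items":{"type":"number"}},"squeeze":{"type":"number"}},"required":["steps"]}

```bash
mkdir -p pics; python3 - <<'E'
from workcell import bot
import cv2
s=bot.read_state();print(s)
for n in ["top","side","wrist"]:
    c=bot.read_camera(n)
    cv2.imwrite(f"pics/{n}0.png",c["img"][:,:,::-1])
    print(n,c["camera_matrix"],c.get("pose",c.get("T_tool_cam")))
E
```

```text
{'time': 0.0, 'q': array([ 1.15508464e+00,  2.64766033e-01,  1.60539377e+00,  4.77494506e-07,
        1.27372096e+00, -3.68815141e-02]), 'joint_vel': array([-0.00012589,  0.00121369, -0.00151741,  0.00015712, -0.00053212,
       -0.00152041]), 'joint_torque': array([ 1.27993637e-03, -5.15111697e+01, -3.67319798e+01, -4.59802948e-05,
        1.29081256e-02,  3.37111651e-06]), 'tool_pos': array([0.24933821, 0.62648901, 0.24394266]), 'tcp_rot': array([ 2.59896769,  1.76276495, -0.00304609]), 'wrist_force': array([-0.30090721, -0.08694811,  0.76551787]), 'torque': array([ 0.01057866,  0.03119523, -0.01338696]), 'width': 1.0027083119424198}
top [[491.19791722   0.         317.89513746]
 [  0.         491.19791722 244.63575647]
 [  0.           0.           1.        ]] [[-0.01978708 -0.98374314  0.17848781  0.39780996]
 [-0.99974468  0.02141632  0.0072057  -0.03596295]
 [-0.01091111 -0.17829965 -0.98391574  0.95005254]
 [ 0.          0.          0.          1.        ]]
side [[455.21432329   0.         319.46996577]
 [  0.         455.21432329 236.59721871]
 [  0.           0.           1.        ]] [[ 0.75636503 -0.4402342   0.4838448   0.16346001]
 [-0.65400476 -0.52448523  0.54515413 -0.49438187]
 [ 0.01377396 -0.72877232 -0.68461755  0.68033982]
 [ 0.          0.          0.          1.        ]]
wrist [[371.64829954   0.         316.62943141]
 [  0.         371.64829954 242.9869693 ]
 [  0.           0.           1.        ]] [[ 9.99999593e-01  7.87909782e-04 -4.39320527e-04  2.96387079e-04]
 [-6.18189309e-04  9.53189668e-01  3.02372409e-01 -7.72332655e-02]
 [ 6.56997967e-04 -3.02372015e-01  9.53189768e-01 -1.27976561e-01]
 [ 0.00000000e+00  0.00000000e+00  0.00000000e+00  1.00000000e+00]]
```

View pics/top0.png

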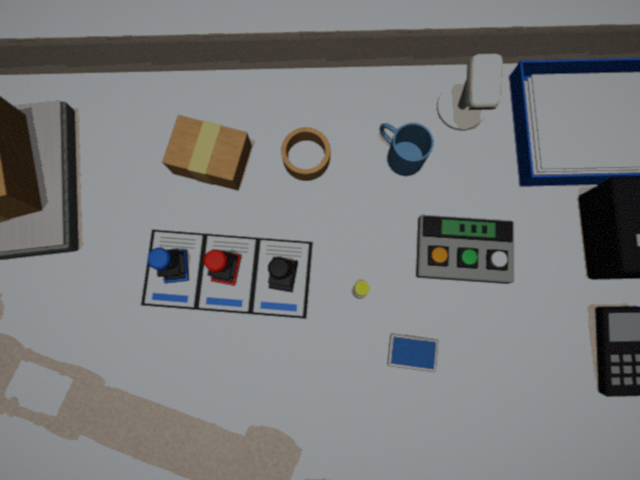

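View pics/side0.png

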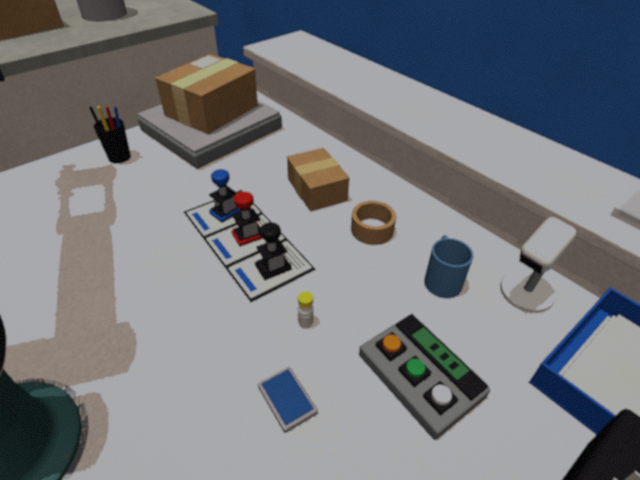

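The top view shows the red handle near (215,260), the green key near (470,257), orange at (440,255) and white at (499,259). In the side view red is near (243,200) and green near (416,369). Next I'll measure them.

```bash
cat > h.py <<'E'
import numpy as np, cv2
from workcell import bot
def ray(c,uv):
    p=cv2.undistortPoints(np.array([[uv]],float),c["camera_matrix"],None)[0,0]
    T=c["pose"];d=T[:3,:3]@np.r_[p,1];return T[:3,3],d/np.linalg.norm(d)
def plane(c,uv,z):
    o,d=ray(c,uv);return o+d*(z-o[2])/d[2]
def tri(a,ua,b,ub):
    o1,d1=ray(a,ua);o2,d2=ray(b,ub)
    s=np.linalg.lstsq(np.c_[d1,-d2],o2-o1,rcond=None)[0]
    p,q=o1+s[0]*d1,o2+s[1]*d2
    return (p+q)/2,np.linalg.norm(p-q)
def blobs(img,lo,hi,box,amin=30):
    hsv=cv2.cvtColor(img,cv2.COLOR_RGB2HSV)
    m=cv2.inRange(hsv,np.array(lo),np.array(hi))
    x0,y0,x1,y1=box;k=np.zeros_like(m);k[y0:y1,x0:x1]=m[y0:y1,x0:x1]
    n,l,st,ce=cv2.connectedComponentsWithStats(k)
    return [(ce[i].round(1),st[i]) for i in range(1,n) if st[i][4]>=amin]
E
python3 - <<'E'
from h import *
t=bot.read_camera("top");s=bot.read_camera("side")
for n,lo,hi,bt,bs,z in [("green",(45,120,60),(75,255,255),(455,245,485,270),(400,350,432,385),.05),
 ("orange",(8,150,120),(25,255,255),(425,240,455,270),(375,330,408,360),.05),
 ("white",(0,0,150),(180,70,255),(488,248,511,270),(428,383,455,408),.05),
 ("red",(0,150,80),(8,255,255),(195,240,250,290),(225,185,265,245),.113),
 ("blue",(100,150,60),(125,255,255),(140,240,195,290),(205,165,245,220),.113),
 ("yellow",(22,150,80),(35,255,255),(345,270,380,300),(290,285,320,310),.075)]:
    a=blobs(t["img"],lo,hi,bt);b=blobs(s["img"],lo,hi,bs)
    print(n,a,b)
    for x in a[:1]:
        print("  plane",plane(t,x[0],z))
    if a and b:
        for y in b[:2]: print("  side",plane(s,y[0],z),"tri",tri(t,a[0][0],s,y[0]))
for n in("top","side"):
    im=(t if n=="top" else s)["img"]
    b=(140,225,320,325) if n=="top" else (180,160,320,300)
    b2=(410,205,525,290) if n=="top" else (350,310,490,440)
    A=[cv2.resize(im[y0:y1,x0:x1,::-1],(400,400),interpolation=cv2.INTER_CUBIC) for x0,y0,x1,y1 in(b,b2)]
    cv2.imwrite(f"pics/z_{n}.png",np.hstack(A))
E
```

```text
green [(array([469. , 256.5]), array([461, 249,  16,  16, 202], dtype=int32))] [(array([415.2, 367. ]), array([406, 358,  20,  19, 268], dtype=int32))]
  plane [ 0.53272974 -0.30811181  0.05      ]
  side [ 0.52927728 -0.3121984   0.05      ] tri (array([ 0.53366731, -0.31018789,  0.0427357 ]), np.float64(0.00037028568181498103))
orange [(array([439.2, 254.5]), array([432, 248,  15,  14, 168], dtype=int32))] [(array([391.5, 342.1]), array([383, 335,  18,  15, 210], dtype=int32))]
  plane [ 0.53765088 -0.2534413   0.05      ]
  side [ 0.53477127 -0.257369    0.05      ] tri (array([ 0.53861197, -0.25496842,  0.04355695]), np.float64(9.620284465264997e-05))
white [(array([499. , 258.4]), array([493, 253,  13,  12, 123], dtype=int32))] [(array([441.7, 393.3]), array([433, 385,  18,  17, 238], dtype=int32))]
  plane [ 0.52800077 -0.36301291  0.05      ]
  side [ 0.52564228 -0.3665281   0.05      ] tri (array([ 0.52895688, -0.36525946,  0.04403983]), np.float64(0.00023464150448050273))
red [(array([214.7, 260.3]), array([204, 250,  23,  22, 376], dtype=int32)), (array([230.8, 273.7]), arr
[... 713 characters left out ...]
rray([223.9, 214.3]), array([210, 209,  30,  11, 113], dtype=int32))]
  plane [0.53146546 0.2460825  0.113     ]
  side [0.52392149 0.23144165 0.113     ] tri (array([0.53389556, 0.25137097, 0.09739742]), np.float64(0.0001373869909443052))
  side [0.46515323 0.12199354 0.113     ] tri (array([ 0.55642055,  0.30366409, -0.05509473]), np.float64(0.004214850019067801))
yellow [(array([361.3, 288. ]), array([355, 282,  14,  13, 142], dtype=int32))] [(array([305. , 299.3]), array([299, 292,  13,  15, 169], dtype=int32))]
  plane [ 0.47642129 -0.10526467  0.075     ]
  side [ 0.47109575 -0.11388704  0.075     ] tri (array([ 0.47744285, -0.10618953,  0.06268663]), np.float64(0.0001955629039543342))
```

```bash
ls pics
```

```text
side0.png
top0.png
wrist0.png
z_side.png
z_top.png
```

View pics/z_top.png

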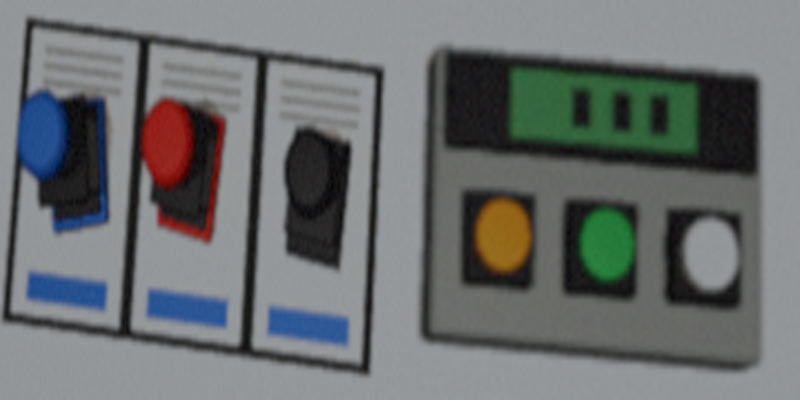

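View pics/z_side.png

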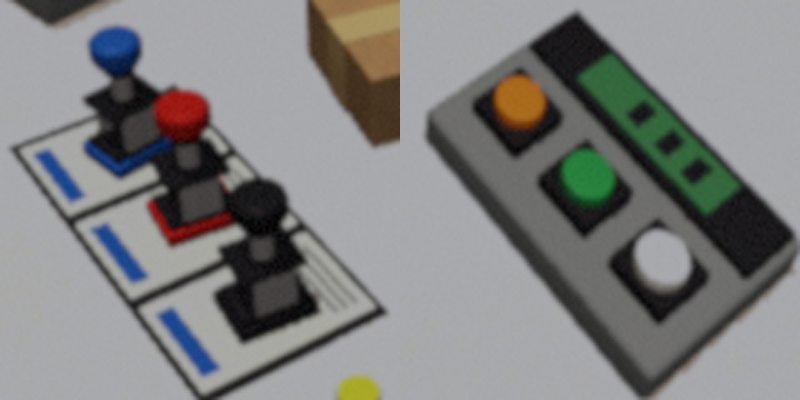

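View pics/wrist0.png

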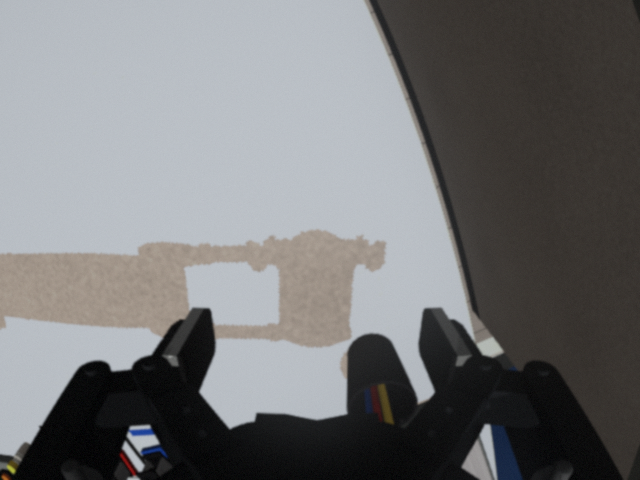

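The tops triangulate 6–10 mm low because the masks include the sides, and the key spacing comes out at 55 mm as it should. I'll close the fingers, square the tool to the world axes (tool x = +y, tool y = +x) and move towards the red stamp for a wrist look on the way.

Request:
arm_command --steps '[0,0,0,0,0,-0.9,0,0,0,0,0,0,-0.9,0,0,0,0,0,0,-0.9,0,0,0,0,0,0,-0.92,0,-1,0.68,0,0,0,0,0,-1,0.68,0,0,0,0,0,-1,0.68,0,0,0,0,0,-1,0.68,0,0,0,0,0,-1,0.68,0,0,0,0,0,-1,0.68,0,0,0,0,0]' --squeeze 20

```text
time: 1.5
tool_pos: [0.3726, 0.4461, 0.2452]
tcp_rot: [2.221, 2.222, 0.0]
wrist_force: [-0.2, 0.4, -0.2]
width: 0.001
```

Request:
arm_command --steps '[-1,0.68,0,0,0,0,0,-1,0.68,0,0,0,0,0,-1,0.68,0,0,0,0,0,-1,0.68,0,0,0,0,0,-1,0.68,0,0,0,0,0,-1,0.68,0,0,0,0,0,-1,0.68,0,0,0,0,0,-1,0.68,0,0,0,0,0,-1,0.68,0,0,0,0,0,-1,0.68,0,0,0,0,0]'

```text
time: 2.75
tool_pos: [0.5767, 0.1462, 0.2453]
tcp_rot: [-2.221, -2.222, -0.0]
wrist_force: [0.0, 1.4, -0.5]
width: -0.002
```

Request:
arm_command --steps '[0,0,0,0,0,0,0,0,0,0,0,0,0,0]'

```text
time: 3.0
tool_pos: [0.5758, 0.1474, 0.245]
tcp_rot: [-2.221, -2.221, 0.0]
wrist_force: [-0.0, 0.1, 0.5]
width: -0.0
```

```bash
cat >> h.py <<'E'
from scipy.spatial.transform import Rotation as R
def wplane(c,s,uv,z):
    K=c["camera_matrix"];d=np.array([uv[0]-K[0,2],uv[1]-K[1,2]]);r=np.hypot(*d);th=r/K[0,0]
    v=np.r_[d/max(r,1e-9)*np.sin(th),np.cos(th)]
    T=np.eye(4);T[:3,:3]=R.from_rotvec(s["tcp_rot"]).as_matrix();T[:3,3]=s["tool_pos"]
    T=T@c["T_tool_cam"];o=T[:3,3];w=T[:3,:3]@v
    return o+w*(z-o[2])/w[2]
E
python3 - <<'E'
from h import *
s=bot.read_state();c=bot.read_camera("wrist")
cv2.imwrite("pics/w1.png",c["img"][:,:,::-1])
print(s["time"],s["tool_pos"],R.from_rotvec(s["tcp_rot"]).as_matrix().round(3),s["q"].round(2),s["width"],s["wrist_force"])
for b in blobs(c["img"],(0,150,80),(8,255,255),(0,0,640,480)): print(b,wplane(c,s,b[0],.113))
E
```

```text
3.0 [0.57578379 0.147405   0.24504848] [[ 0.     1.    -0.001]
 [ 1.    -0.     0.   ]
 [ 0.    -0.001 -1.   ]] [ 0.21  0.11  1.78  0.    1.25 -1.36] -0.00030092712875107397 [-0.01166484  0.07460926  0.52310121]
(array([321.1, 130.1]), array([299, 125,  47,  13, 117], dtype=int32)) [0.49937034 0.15061977 0.113     ]
(array([317.2, 168.5]), array([ 291,  143,   52,   52, 2048], dtype=int32)) [0.52635093 0.14794739 0.113     ]
```

View pics/w1.png

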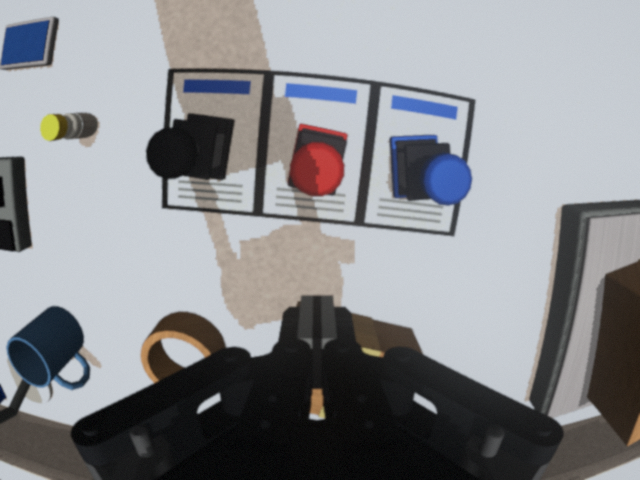

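The wrist view puts the red handle top at pixel (317,168), which gives (0.526, 0.148). The top camera gives (0.526, 0.149), so they agree. I'll now turn the jaws 90° so the knuckles lie across the stamp row, then go look at the green key.

Request:
arm_command --steps '[0,0,0,0,0,1,0,0,0,0,0,0,1,0,0,0,0,0,0,1,0,0,0,0,0,0,1,0,0,0,0,0,0,1,0,0,0,0,0,0,1,0,0,0,0,0,0,1,0,0,0,0,0,0,1,0,0,0,0,0,0,1,0,0,0,0,0,0,1,0]'

```text
time: 4.3
tool_pos: [0.5754, 0.1486, 0.2453]
tcp_rot: [-3.035, -0.811, 0.0]
wrist_force: [0.2, 0.4, -0.1]
width: 0.002
```

Request:
arm_command --steps '[0,0,0,0,0,1,0,0,0,0,0,0,1,0,0,0,0,0,0,1,0,0,0,0,0,0,1,0,0,0,0,0,0,1,0,-0.08,1,0,0,0,0,0,-0.08,1,0,0,0,0,0,-0.08,1,0,0,0,0,0,-0.08,1,0,0,0,0,0,-0.08,1,0,0,0,0,0]'

```text
time: 5.55
tool_pos: [0.5637, -0.0023, 0.2454]
tcp_rot: [-3.141, -0.004, -0.0]
wrist_force: [0.4, -0.6, -0.7]
width: 0.002
```

Request:
arm_command --steps '[-0.1,1,0,0,0,0,0,-0.1,1,0,0,0,0,0,-0.1,1,0,0,0,0,0,-0.1,1,0,0,0,0,0,-0.1,1,0,0,0,0,0,-0.1,1,0,0,0,0,0,-0.1,1,0,0,0,0,0,-0.1,1,0,0,0,0,0,-0.1,1,0,0,0,0,0,-0.1,1,0,0,0,0,0]'

```text
time: 6.8
tool_pos: [0.5345, -0.3023, 0.2454]
tcp_rot: [-3.141, -0.003, -0.0]
wrist_force: [-0.2, -0.5, -0.8]
width: -0.001
```

Request:
arm_command --steps '[0,1,0,0,0,0,0,0,1,0,0,0,0,0,0,0,0,0,0,0,0,0,0,0,0,0,0,0,0,0,0,0,0,0,0]'

```text
time: 7.42
tool_pos: [0.5345, -0.3613, 0.2453]
tcp_rot: [-3.141, -0.003, 0.0]
wrist_force: [0.7, 0.1, 0.1]
width: -0.004
```

```bash
python3 - <<'E'
from h import *
s=bot.read_state();c=bot.read_camera("wrist")
cv2.imwrite("pics/w2.png",c["img"][:,:,::-1])
print(s["time"],s["tool_pos"],R.from_rotvec(s["tcp_rot"]).as_matrix().round(3),s["q"].round(2),s["wrist_force"])
for b in blobs(c["img"],(45,120,60),(75,255,255),(0,0,640,480)): print(b,wplane(c,s,b[0],.05))
E
```

```text
7.425 [ 0.53454952 -0.36134095  0.24529217] [[ 1.     0.002 -0.   ]
 [ 0.002 -1.     0.   ]
 [-0.    -0.    -1.   ]] [-0.63  0.21  1.67  0.    1.26 -0.64] [0.70349642 0.07852482 0.11539178]
(array([315.3, 159.1]), array([299, 144,  33,  32, 808], dtype=int32)) [ 0.53344694 -0.31026519  0.05      ]
```

View pics/w2.png

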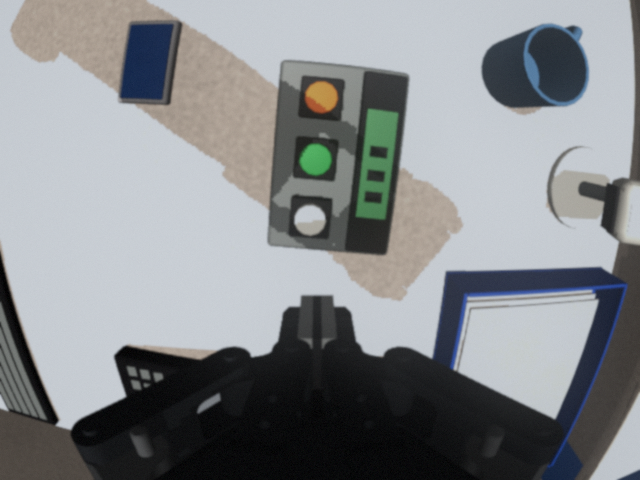

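Wrist gives the green key at pixel (315,159), i.e. (0.533, -0.310). The top camera's (0.533, -0.308) agrees within 2 mm. I'll go above it and lower the tool.

Request:
arm_command --steps '[-0.03,-0.87,0,0,0,0,0,-0.02,-0.86,0,0,0,0,0,0,0,0.9,0,0,0,0,0,0,0.9,0,0,0,0,0,0,0.9,0,0,0,0,0,0,0.9,0,0,0,0,0,0,0.9,0,0,0,0,0,0,0.8,0,0,0,0,0,0,0.3,0,0,0,0,0,0,0,0,0,0,0]'

```text
time: 8.72
tool_pos: [0.5326, -0.3097, 0.077]
tcp_rot: [-3.141, -0.002, 0.001]
wrist_force: [0.4, -0.2, 0.3]
width: 0.001
```

```bash
python3 - <<'E'
from h import *
s=bot.read_state();c=bot.read_camera("side")
cv2.imwrite("pics/s2.png",cv2.resize(c["img"][280:460,330:510,::-1],(600,600),interpolation=cv2.INTER_CUBIC))
print(s["time"],s["tool_pos"],s["wrist_force"])
E
```

```text
8.725 [ 0.53255629 -0.30969237  0.07704292] [ 0.35260223 -0.21971262  0.34356831]
```

View pics/s2.png

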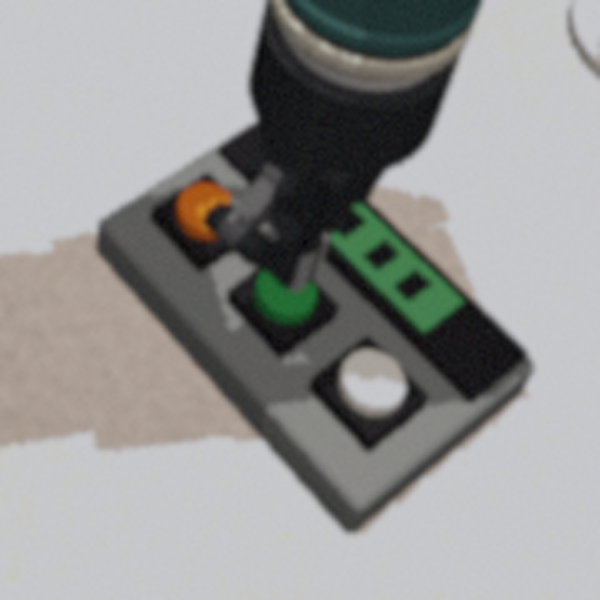

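The fingertips are directly above the green key (crop around (290,290)), well clear of orange and white. I'll press in small steps.

Request:
arm_command --steps '[0,0,0.15,0,0,0,0,0,0,0.15,0,0,0,0,0,0,0.1,0,0,0,0,0,0,0.05,0,0,0,0,0,0,0.05,0,0,0,0]'

```text
time: 9.4
tool_pos: [0.5326, -0.3109, 0.0623]
tcp_rot: [-3.141, -0.0, 0.001]
wrist_force: [-1.1, 0.5, 2.7]
width: 0.002
```

Request:
arm_command --steps '[0,0,0.07,0,0,0,0,0,0,0,0,0,0,0]'

```text
time: 9.65
tool_pos: [0.5326, -0.3109, 0.0602]
tcp_rot: [-3.141, -0.0, 0.001]
wrist_force: [-1.9, 0.5, 1.7]
width: 0.002
```

Request:
arm_command --steps '[0,0,0.07,0,0,0,0,0,0,0,0,0,0,0]'

```text
time: 9.9
tool_pos: [0.5328, -0.3109, 0.0582]
tcp_rot: [3.141, 0.0, 0.0]
wrist_force: [-1.4, 0.4, 4.1]
width: 0.0
```

Request:
arm_command --steps '[0,0,0.04,0,0,0,0,0,0,0,0,0,0,0]'

```text
time: 10.15
tool_pos: [0.5329, -0.311, 0.058]
tcp_rot: [3.141, 0.001, 0.0]
wrist_force: [-4.5, 0.7, 9.3]
width: -0.001
```

Request:
arm_command --steps '[0,0,0.03,0,0,0,0,0,0,0,0,0,0,0]'

```text
time: 10.4
tool_pos: [0.5329, -0.311, 0.0579]
tcp_rot: [3.141, 0.001, 0.0]
wrist_force: [-6.0, 3.0, 13.4]
width: 0.001
```

Force reached 13 N with the height steady at 0.058, so the key is on its stop. I'll hold, then let it up and rise.

Request:
arm_command --steps '[0,0,0,0,0,0,0,0,0,0,0,0,0,0,0,0,0,0,0,0,0,0,0,0,0,0,0,0,0,0,0,0,0,0,0,0,0,-0.15,0,0,0,0,0,0,-0.15,0,0,0,0,0,0,-0.2,0,0,0,0,0,0,-0.5,0,0,0,0,0,0,-0.5,0,0,0,0]'

```text
time: 11.65
tool_pos: [0.533, -0.311, 0.102]
tcp_rot: [3.141, 0.0, 0.001]
wrist_force: [-0.3, -0.3, 0.1]
width: 0.004
```

Request:
arm_command --steps '[0,0,-0.9,0,0,0,0,0,0,-0.9,0,0,0,0,0,0,-0.9,0,0,0,0,0,0,-0.9,0,0,0,0,0,0,-0.9,0,0,0,0,0,0,0,0,0,0,0]'

```text
time: 12.4
tool_pos: [0.5346, -0.312, 0.2401]
tcp_rot: [3.138, 0.001, 0.01]
wrist_force: [0.6, -0.2, -0.0]
width: -0.004
```

```bash
python3 - <<'E'
from h import *
s=bot.read_state();print(s["time"],s["tool_pos"],s["tcp_rot"],s["wrist_force"])
c=bot.read_camera("side")
for b in blobs(c["img"],(45,120,60),(75,255,255),(400,350,432,385)): print("green now",b,"was 415.2,367.0 area 268 h19")
E
```

```text
12.4 [ 0.53459568 -0.31198849  0.24014979] [3.13766792e+00 5.41549463e-04 9.65011275e-03] [ 0.57711346 -0.182909   -0.01011332]
green now (array([414.9, 367.3]), array([406, 358,  19,  19, 273], dtype=int32)) was 415.2,367.0 area 268 h19
```

Green is back up; its blob matches the start view. Now to the red stamp.

Request:
arm_command --steps '[-0.02,-1,0,0,0,0,0,-0.02,-1,0,0,0,0,0,-0.02,-1,0,0,0,0,0,-0.02,-1,0,0,0,0,0,-0.02,-1,0,0,0,0,0,-0.02,-1,0,0,0,0,0,-0.02,-1,0,0,0,0,0,-0.02,-1,0,0,0,0,0,-0.02,-1,0,0,0,0,0,-0.02,-1,0,0,0,0,0]'

```text
time: 13.7
tool_pos: [0.5255, -0.0098, 0.2341]
tcp_rot: [-3.141, -0.0, 0.004]
wrist_force: [0.3, -0.5, 0.5]
width: 0.001
```

Request:
arm_command --steps '[-0.02,-1,0,0,0,0,0,-0.02,-1,0,0,0,0,0,-0.02,-1,0,0,0,0,0,-0.02,-1,0,0,0,0,0,-0.02,-1,0,0,0,0,0,0,-0.33,0,0,0,0,0,0,0,0,0,0,0,0,0,0,0,0,0,0,0]'

```text
time: 14.7
tool_pos: [0.5235, 0.1481, 0.2355]
tcp_rot: [3.141, -0.0, -0.001]
wrist_force: [0.6, -0.1, -0.1]
width: -0.0
```

```bash
python3 - <<'E'
from h import *
s=bot.read_state();print(s["time"],s["tool_pos"],s["tcp_rot"],s["wrist_force"])
c=bot.read_camera("wrist");cv2.imwrite("pics/w3.png",c["img"][:,:,::-1])
E
```

```text
14.7 [0.52348573 0.14813877 0.2355071 ] [ 3.14088908e+00 -3.60943579e-04 -1.15838377e-03] [ 0.58458987 -0.1335907  -0.09347515]
```

View pics/w3.png

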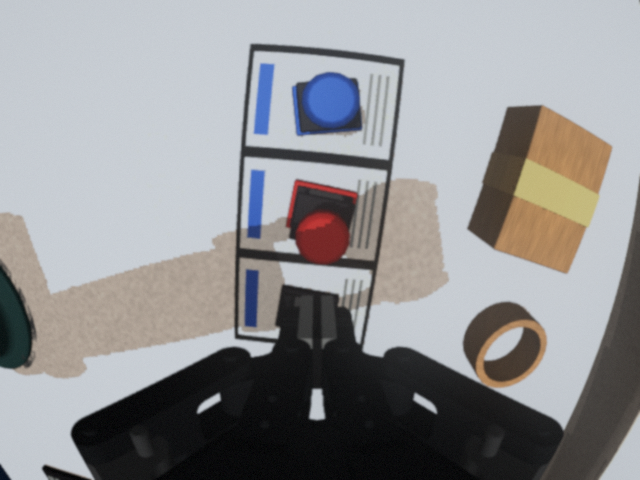

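The red handle is fully visible at about (322,238). I'll check it against the earlier fix.

```bash
python3 - <<'E'
from h import *
s=bot.read_state();c=bot.read_camera("wrist")
for b in blobs(c["img"],(0,150,50),(8,255,255),(280,205,365,280),200): print(b,wplane(c,s,(b[1][0]+b[1][2]/2-.5,b[1][1]+b[1][3]/2-.5),.113),wplane(c,s,b[0],.113))
print(wplane(c,s,(322,238),.113))
E
```

```text
(array([322., 237.]), array([ 297,  212,   51,   51, 2017], dtype=int32)) [0.52753828 0.15036562 0.113     ] [0.52753828 0.15036562 0.113     ]
[0.52754141 0.14962959 0.113     ]
```

Request:
arm_command --steps '[0.1,-0.03,0.8,0,0,0,0,0,0,0.8,0,0,0,0,0,0,0.8,0,0,0,0,0,0,0.6,0,0,0,0,0,0,0.2,0,0,0,0,0,0,0,0,0,0,0]'

```text
time: 15.55
tool_pos: [0.5267, 0.1497, 0.14]
tcp_rot: [3.142, -0.0, -0.0]
wrist_force: [0.2, -0.1, 0.0]
width: -0.007
```

```bash
python3 - <<'E'
from h import *
s=bot.read_state();c=bot.read_camera("side")
cv2.imwrite("pics/s3.png",cv2.resize(c["img"][130:290,170:330,::-1],(600,600),interpolation=cv2.INTER_CUBIC))
print(s["time"],s["tool_pos"],s["tcp_rot"],s["wrist_force"])
E
```

```text
15.55 [0.52673938 0.14973279 0.13997169] [ 3.14150669e+00 -1.42919852e-06 -3.06419027e-04] [ 0.24942235 -0.12279719  0.04586955]
```

View pics/s3.png

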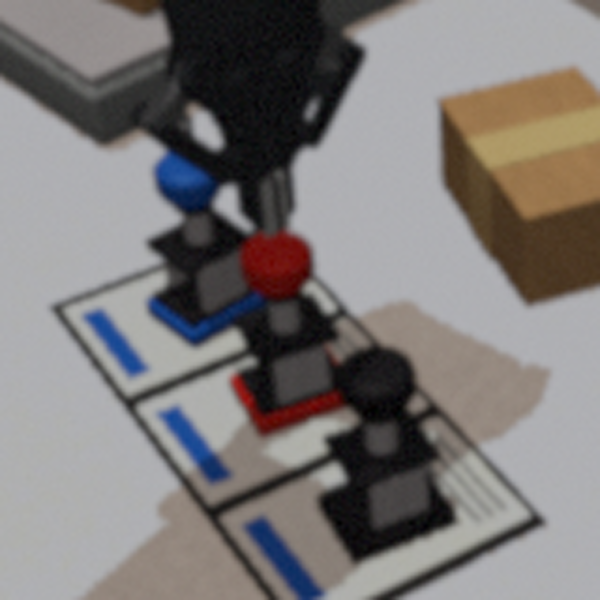

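The fingertips sit just above the centre of the red handle, and the blue stamp is overlapped only in projection. Pressing gradually.

Request:
arm_command --steps '[0,0,0.2,0,0,0,0,0,0,0.15,0,0,0,0,0,0,0.1,0,0,0,0,0,0,0.1,0,0,0,0,0,0,0,0,0,0,0]'

```text
time: 16.23
tool_pos: [0.5266, 0.1499, 0.1234]
tcp_rot: [-3.142, -0.0, 0.0]
wrist_force: [-1.0, -0.1, 2.4]
width: 0.005
```

Request:
arm_command --steps '[0,0,0.1,0,0,0,0,0,0,0.1,0,0,0,0,0,0,0.1,0,0,0,0,0,0,0,0,0,0,0]'

```text
time: 16.73
tool_pos: [0.5266, 0.15, 0.1143]
tcp_rot: [-3.142, -0.0, 0.0]
wrist_force: [-2.0, 0.1, 3.1]
width: 0.004
```

Request:
arm_command --steps '[0,0,0.1,0,0,0,0,0,0,0.1,0,0,0,0,0,0,0,0,0,0,0]'

```text
time: 17.1
tool_pos: [0.5266, 0.15, 0.1083]
tcp_rot: [-3.142, -0.001, 0.0]
wrist_force: [-1.3, 0.4, 4.4]
width: 0.0
```

Request:
arm_command --steps '[0,0,0.06,0,0,0,0,0,0,0.04,0,0,0,0,0,0,0,0,0,0,0]'

```text
time: 17.48
tool_pos: [0.5267, 0.15, 0.1055]
tcp_rot: [-3.142, -0.0, -0.0]
wrist_force: [-1.4, -0.0, 5.3]
width: -0.0
```

Request:
arm_command --steps '[0,0,0.03,0,0,0,0,0,0,0,0,0,0,0]'

```text
time: 17.73
tool_pos: [0.5267, 0.15, 0.105]
tcp_rot: [-3.142, -0.0, -0.0]
wrist_force: [-3.0, -0.3, 6.8]
width: 0.003
```

Request:
arm_command --steps '[0,0,0.03,0,0,0,0,0,0,0,0,0,0,0]'

```text
time: 17.98
tool_pos: [0.5269, 0.15, 0.105]
tcp_rot: [-3.141, -0.001, -0.001]
wrist_force: [-4.8, -0.2, 11.3]
width: 0.002
```

Request:
arm_command --steps '[0,0,0,0,0,0,0,0,0,0,0,0,0,0,0,0,0,0,0,0,0,0,0,0,0,0,0,0,0,0,0,0,0,0,0,0,0,0,0,0,0,0,0,0,0,0,0,0,0]'

```text
time: 18.85
tool_pos: [0.5269, 0.15, 0.105]
tcp_rot: [-3.141, -0.0, -0.001]
wrist_force: [-5.1, -0.6, 11.6]
width: 0.003
```

Request:
arm_command --steps '[0,0,-0.1,0,0,0,0,0,0,-0.15,0,0,0,0,0,0,-0.15,0,0,0,0,0,0,-0.15,0,0,0,0,0,0,-0.15,0,0,0,0,0,0,-0.15,0,0,0,0,0,0,-0.15,0,0,0,0,0,0,-0.3,0,0,0,0,0,0,-0.6,0,0,0,0,0,0,-0.6,0,0,0,0]'

```text
time: 20.1
tool_pos: [0.527, 0.15, 0.1803]
tcp_rot: [-3.141, -0.0, -0.001]
wrist_force: [-0.4, -0.5, 0.4]
width: 0.0
```

Request:
arm_command --steps '[0,0,-0.8,0,0,0,0,0,0,-0.8,0,0,0,0,0,0,-0.8,0,0,0,0,0,0,0,0,0,0,0,0,0,0,0,0,0,0]'

```text
time: 20.72
tool_pos: [0.5264, 0.1499, 0.2505]
tcp_rot: [3.142, 0.0, -0.0]
wrist_force: [0.0, -0.5, -0.7]
width: -0.004
```

```bash
python3 - <<'E'
from h import *
s=bot.read_state();print(s["time"],s["tool_pos"],s["wrist_force"],s["joint_vel"].round(3))
c=bot.read_camera("side");w=bot.read_camera("wrist")
cv2.imwrite("pics/s4.png",c["img"][:,:,::-1])
for b in blobs(c["img"],(0,150,80),(8,255,255),(225,185,265,245)): print("side red",b,"was (242.4,198.4),(245,238.5)")
for b in blobs(w["img"],(0,150,50),(8,255,255),(260,150,385,290)): print("wrist",b,wplane(w,s,b[0],.113))
t0=cv2.imread("pics/side0.png");d=np.abs(t0.astype(int)-c["img"][:,:,::-1]).max(2)
E
```

```text
20.725 [0.52638608 0.14987077 0.25049498] [ 0.0141516  -0.54515855 -0.74461969] [ 0.001  0.015  0.02   0.001 -0.001  0.001]
side red (array([242.4, 198.4]), array([234, 192,  18,  16, 192], dtype=int32)) was (242.4,198.4),(245,238.5)
side red (array([245. , 238.4]), array([232, 230,  28,  15, 109], dtype=int32)) was (242.4,198.4),(245,238.5)
wrist (array([314.7, 192.5]), array([286, 181,  67,  43, 310], dtype=int32)) [0.52516514 0.18135731 0.113     ]
wrist (array([318.7, 233.7]), array([ 294,  210,   49,   49, 1804], dtype=int32)) [0.52812675 0.15031453 0.113     ]
```

View pics/s4.png

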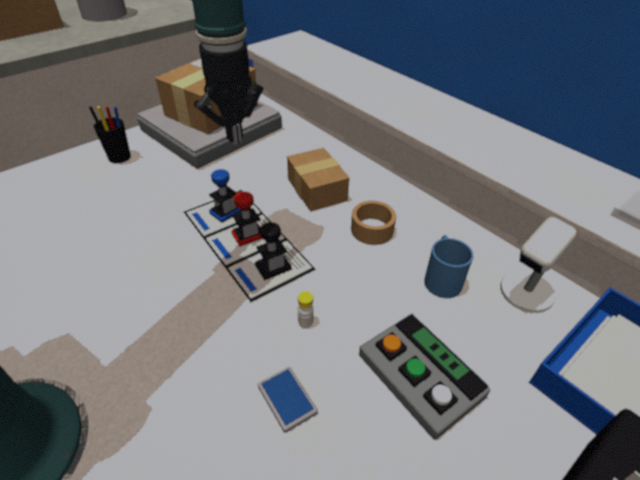

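The side view shows everything where it began: the red handle blob is at (242.4,198.4) and the foot at (245,238), both unchanged. The gripper is clear above, so I'm handing in.

```bash
python3 -c "
from workcell import bot
print(bot.finish_job())"
```

```text
the job is handed in; nothing more can be done
None
```

I pressed the green key and then the red stamp with closed fingertips, in that order, and handed the job in at about 21 s of the 51 s allowed. The hand-in gives no verdict.

- **Green key:** I pressed it to its firm stop (TCP 0.058 m, up to about 13 N), held it for a little over a second and let it up. Afterwards its side-camera blob had moved no more than 0.3 px from the start.
- **Red stamp:** I pressed the handle straight down to its stop (TCP 0.105 m, about 11.5 N), held it for about a second and released it slowly. The handle and foot blobs in the side camera then matched the start to 0.1 px, so it sprang back, stands upright and did not move.
- **Everything else:** by eye in the last side view, nothing else had moved. The arm ended with its fingertips about 12 cm above the stamp's handle, and the wrist force was near zero.
- **Disagreement between cameras:** combining the top and side cameras put the key and handle tops 6–16 mm too low. I think this is because the colour masks included their sides. I used the wrist and top fixes instead, which agreed to about 2 mm.
- **Sideways force:** during both presses the wrist also read up to about 5–6 N sideways, with no visible shift of the stamp.

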